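# Clamp a filter cassette in its holder to the set firmness

## Robot

A 7-joint arm with a two-finger parallel gripper is mounted at the origin on the work surface. World frame = base frame: x ahead of the robot, y to its left, z up, the work surface at z = 0. Lengths are in m, angles in rad, forces in N, time in s.
With the tool pointing down it reaches from about 0.4 to 0.85 m from the base axis. Payload 10.4 kg.
Tool frame: the origin (TCP) lies on the centre line of the jaws, within the pads' length; the fingertips stand 11 mm ahead of it and the grasp point (between the pads) lies 8 mm behind it (tip_reach is the distance from the TCP to the fingertips, in m); z points along the fingers, y is the line along which they close (so a half turn about z gives the same grasp; the last joint's range is limited). The gripper opens to 85 mm and grips with 20 to 120 N. Pads are 22 mm wide; open, the fingers measure 114 mm over their backs; the gripper's body (76 mm by 85 mm) begins 54 mm behind the grasp point. The pads swing forward as they close: fully open they stand 13 mm farther back than shut.
Start: joints at [1.201, 0.332, -0.065, 1.46, 0.022, 1.35, -0.088], TCP at [0.212, -0.588, 0.242] pointing down, gripper open.
Joint ranges: [-2.6, 2.6], [-0.5, 2.12], [-1.47, 1.34], [0.16, 2.42], [-1.27, 4.41], [0.06, 2.06], [-2.6, 2.6]. Speed limits (rad/s): [2.22, 2.22, 2.79, 2.79, 3.14, 3.14, 3.14].

## Interface

Orientations are given as a unit quaternion [x, y, z, w].
In Python, from workcell import get_obs, camera, hand_in, tip_reach gives the robot as it stands. The module is installed in compiled form; this text tells all that it offers.
- The arm moves only by the tool move_arm, never from a script. Its argument "plan" is a list of rows, each an object with "delta_pos": the shift along the tool's x, y, z in parts of the range, where 1.0 means 0.4 m, a list of three; "turn": the turn, a rotation vector about the tool's x, y, z in normalised numbers (1 is pi rad), a list of three; "fingers": the closure, from 0 (fully open) to 1 (shut). A call has 1 to 12 rows; each row is the pose to reach, as a shift and turn from the pose commanded when the call began, along the tool's axes at that moment; what a row does not reach only later rows make up. A row lasts 1/8 s, in which the tool goes at most 62.5 mm and 10.7 degrees, less where a joint would pass 70% of its speed; a pose out of reach is approached as far as the arm can. No shift or turn number may pass 1 either way. A call with a gripper value outside its range is refused whole. The fingers move at their own pace and stop on an object; "force" is the grip in N (left out, the last holds). Time passes only in rows, so rows that repeat a pose let the fingers close. It gives the time, the measured TCP pose, the force, the opening and the grip force at its end, in the units of the state.
- get_obs(): the state, without advancing time (a new reading comes with each control period).
- camera(name): name is "scene" or "top"; returns a dict with "color" (400x640x3 uint8, red, green, blue), "range_z" (400x640 float32, m along the optical axis (not along the pixel's ray), 0 where there is no reading), "fx", "fy", "cx", "cy" (pixels), "R" (3x3) and "t" (3): a world point X has camera coordinates R X + t. Camera axes: x right, y down, z forward; pixel columns grow to the right and rows downward; lengths in m; the calibration is good to about 2 mm. A picture is of the moment at which its call begins.
- hand_in(): hands the job in; it is judged then, once.
The state is a dict: "clock": time; "joint_pos": joint angles; "joint_velocities": joint speeds; "tau": joint torques, N m; "position": TCP position; "ee_rot": TCP orientation; "ft_force": force on the tool from outside, world axes, zero at the start; "torque": the same for the moment, N m; "grip_width": opening from 0.0 (shut) to 1.0 (fully open); "grasp_force": force on a finger pad.
Only numpy, scipy, OpenCV 4.12 (cv2) and the standard library are available. Lean on these libraries where they do the work, as an engineer would, in place of code of your own. Each camera call takes 0.05 s, during which the arm holds its last target. There are 200 camera calls.

## Task

Take the filter cassette with the blue bands out of the rack and stand it upright on the bed of the cassette holder, between the two plates, and let go of it. Then wind the blue tension wheel clockwise by its black crank knob until the cassette is clamped and the resistance has risen to its firm set feel (about 16 to 17 N at the crank knob), never so hard that the cassette is crushed, and let go of the wheel. Leave the orange-banded cassette and everything else on the bench where it is.

Things in the scene. Friction and masses are not known exactly. Their poses are not given: they have to be found in the camera images.
- cassette: the filter cassette to clamp: white upright slab 24 (its x) x 90 (its y) x 105 mm tall with two BLUE bands, 0.32 kg; origin at the centre of its underside. Starts standing in one of the two rack slots, its foot 8 mm above the bench. Grip it across its 24 mm thickness near the top.
- used_cassette: same slab with ORANGE bands, in the other rack slot, 90 mm away (centre to centre, across the thickness); leave it there
- rack: grey fixed rack 170 (x) x 120 (y) mm, floor 8 mm thick, with two slots side by side along its x, lips 21 mm high, slot 30 mm wide; origin at the centre of its underside
- holder: fixed holder, base 300 (x) x 140 (y) x 15 mm, origin at the centre of its underside; x is the clamping direction. At its -x end a grey gearbox 80 x 100 mm, top at 95 mm, carries the blue wheel; it pushes a steel pressure plate (100 mm wide, top 74 mm above the bench) towards +x, to the fixed end plate. Guide rods, 12 mm thick, run at y = +-62 mm (112 mm clear between them), 30 mm above the bench
- end_plate: fixed aluminium end plate 22 (x) x 100 (y) x 62 mm tall on the base, top 77 mm above the bench; origin at the middle of the lower edge of its clamping face, which looks to the holder's -x. The free gap from this face to the pressure plate is 36 to 56 mm at the start.
- bed (a point): point on the bed (15 mm above the bench) 12 mm before the end plate's face, midway between the guide rods: where the underside's centre of a clamped cassette lies. Set down 4 to 8 mm short of it (towards the holder's -x) the cassette has clearance on both sides; its x lies along the holder's x, either way round. The pressure plate then slides it home.
- hub (a point): centre of the steel hub on top of the blue wheel, 126 mm above the bench, on the vertical wheel axis; the wheel is a six-lobed star of 112 mm diameter. Free turning needs 9.3 N along the circle at the crank knob (0.42 N m). Set feel: 16 to 17 N there while turning slowly (clamp force 50 to 58 N). At 20 N the cassette is crushed (80 N). Self-locking: stays where it is left.
- crank_knob (a point): black upright crank knob on the wheel, free to spin, 20 mm diameter, 40 mm tall (121 to 161 mm above the bench), 45 mm from the wheel axis; the point is on its axis 145 mm above the bench, the height to grip. The wheel's upper face is at 120 mm. The force fades once the motion stops (free wheel: to 3 to 6 N), so judge it while moving or right after short steps of about 0.03 rad.
- wheel (a joint): wheel angle in rad, 0 to 8, grows clockwise seen from above (tightening); starts at 0 to 1.2. 1 rad moves the pressure plate 6 mm. The drive has 0 to 12 mm of slack, different every time, so the angle where the cassette is gripped (3.3 to 5.4 rad) is not known beforehand. From there the resistance at the knob climbs steeply, by up to 15 N per rad.
- beaker: glass beaker, 68 mm diameter, 85 mm tall; bystander
- wrench: steel wrench 160 mm long lying flat; bystander
- jar: amber jar 60 mm diameter, 80 mm tall; bystander
- sample_bottle: white sample bottle 64 mm diameter, 150 mm tall; bystander
- glove_box: yellow box 120 x 220 x 70 mm; bystander
- tip_box: blue box 85 x 120 x 55 mm; bystander

How it is judged:
On the way, in this order (a step that is already met when the one before it is completed fails the run):
1. the blue-banded cassette stands upright on the holder's bed between the plates, released, not yet clamped (x of cassette in the frame of end_plate between -0.05 and -0.008 m and horizontal distance between cassette and bed below 0.035 m and z of cassette in the frame of bed below 0.003 m and angle between cassette's own z axis and vertical below 0.08 rad and contact force between the fingers and cassette below 0.3 N and contact force between cassette and end_plate below 10 N), for 0.2 s.
2. the wheel is wound until the cassette is clamped at the set firmness (contact force between cassette and end_plate between 40 and 70 N), for 0.2 s.
At the end, for the whole second after the job is handed in: The blue-banded cassette stands upright (within 0.05 rad) on the bed, within 14 mm of the bed point, clamped against the end plate with 40 to 70 N, at rest, and the gripper touches nothing (all of step 2 and z of cassette in the frame of bed below 0.003 m and angle between cassette's own z axis and vertical below 0.05 rad and horizontal distance between cassette and bed below 0.014 m and linear speed of cassette below 0.01 m/s and contact force between the fingers and anything else below 0.3 N).
It fails at once if the cassette is crushed (clamp force over 80 N) (contact force between cassette and end_plate above 80 N).
It fails at once if the orange-banded cassette is moved from its slot (more than 15 mm) (distance of used_cassette from where it was at the start of the episode above 0.015 m).
It fails at once if a bystander is moved more than 20 mm (distance of any of beaker, wrench, jar, sample_bottle, glove_box, tip_box from where it was at the start of the episode above 0.02 m).
It also fails if it takes over 67 s, if anything falls off the work surface, if the arm or the gripper's body presses on something with over 40 N, if the wrist force passes 120 N, or if a joint passes its speed limit or range.

## Working session

There is one attempt and no reset: what is moved stays moved. The work goes in short steps, Python scripts to look and compute and a tool call to move; the robot and the scene stay as the last step left them, time stands still between calls to the robot, and variables do not carry over. Pictures are saved under pics/ and viewed, at most 10 in all, crops included, and the job is handed in when it is done.

Besides the shell and the picture viewer there is one more tool, called after ">>>" as name(argument=value, ...), one argument or row to a line, values as JSON. move_arm: Moves the arm, as the interface text tells. Its arguments: {"type":"object","properties":{"plan":{"type":"array","items":{"type":"object","properties":{"delta_pos":{"type":"array","items":{"type":"number"}},"turn":{"type":"array","items":{"type":"number"}},"fingers":{"type":"number"}}}},"force":{"type":"number"}},"required":["plan"]}

```bash
mkdir -p pics
python3 - <<'E'
from workcell import *
import cv2, numpy as np
o=get_obs()
for k,v in o.items(): print(k,np.round(v,4))
print(tip_reach if not callable(tip_reach) else tip_reach())
for n in("scene","top"):
    c=camera(n); cv2.imwrite(f"pics/{n}0.png",c["color"][:,:,::-1]); np.savez(f"{n}0.npz",**c)
    print(n,c["fx"],c["cx"],c["cy"],np.round(c["R"],3).tolist(),c["t"])
E
```

```text
clock 0.0
joint_pos [ 1.2014  0.3329 -0.0647  1.4609  0.0216  1.3499 -0.0885]
joint_velocities [-0.0018  0.0005 -0.0009 -0.0009  0.0003  0.     -0.0004]
tau [-1.10000e-03 -6.25444e+01  4.85000e-02 -3.91606e+01  1.63000e-02
  9.80000e-03 -0.00000e+00]
position [ 0.2123 -0.5875  0.2415]
ee_rot [ 9.850e-01  1.726e-01 -2.000e-04 -7.000e-04]
ft_force [0.1975 0.3542 0.0913]
torque [0.0386 0.0094 0.0053]
grasp_force 0.0
grip_width 0.9987
0.011
scene 490.54993246515926 319.75018925544674 194.18380657852916 [[-0.815, 0.579, 0.005], [0.462, 0.655, -0.598], [-0.349, -0.485, -0.802]] [ 0.41615959 -0.24378581  1.7557875 ]
top 511.1096793524538 328.7109395848301 201.13379930463864 [[-0.021, -1.0, -0.0], [-0.99, 0.021, -0.14], [0.14, -0.003, -0.99]] [0.05701459 0.55964572 1.58168306]
```

View pics/top0.png

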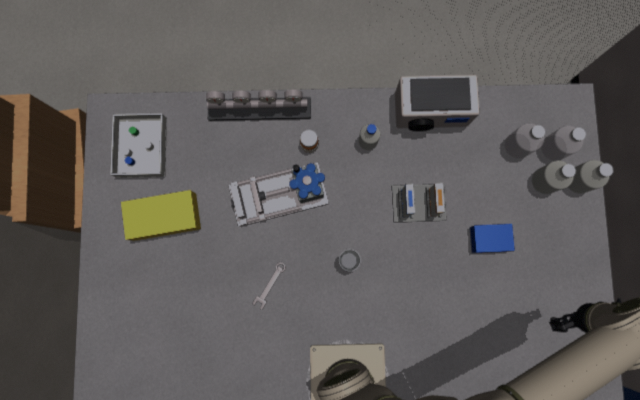

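View pics/scene0.png

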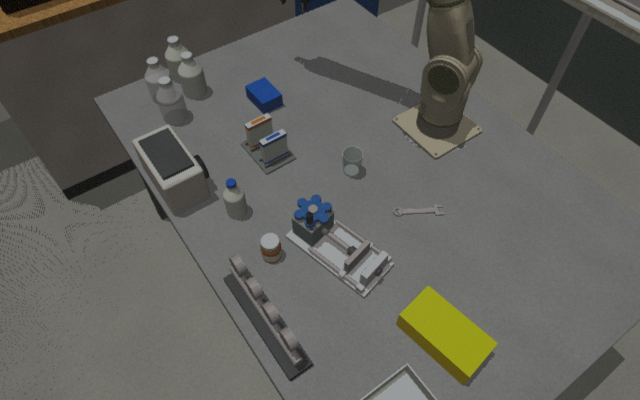

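The top view shows the blue-banded cassette at about (410,198) and the orange one at (438,198). The holder has its end plate on the left at (240,200), wheel hub at (307,181) and crank knob at (297,169). Next I measure from depth and colour.

```bash
cat > h.py <<'E'
import numpy as np, cv2
from workcell import *
def cloud(c):
    v,u=np.mgrid[:400,:640]; z=c["range_z"]
    P=np.stack([(u-c["cx"])/c["fx"]*z,(v-c["cy"])/c["fy"]*z,z],-1)
    return (P-c["t"])@c["R"]           # R^T (P-t)
def ray(c,u,v,h):
    d=np.array([(u-c["cx"])/c["fx"],(v-c["cy"])/c["fy"],1])@c["R"]; o=-c["R"].T@c["t"]
    return o+d*(h-o[2])/d[2]
def rect(p):
    (x,y),(a,b),t=cv2.minAreaRect((p[:,:2]*1000).astype(np.float32)); return np.round([x,y,a,b,t],1)
E
python3 - <<'E'
from h import *
for n in("top","scene"):
    c=dict(np.load(n+"0.npz")); X=cloud(c); ok=c["range_z"]>0; Z=X[...,2]
    hsv=cv2.cvtColor(c["color"],cv2.COLOR_RGB2HSV)
    blue=(hsv[...,0]>95)&(hsv[...,0]<130)&(hsv[...,1]>120)
    org=(hsv[...,0]>5)&(hsv[...,0]<22)&(hsv[...,1]>110)
    for nm,m in(("blue",blue),("orange",org)):
        k,l,s,ce=cv2.connectedComponentsWithStats((m&ok).astype(np.uint8))
        for i in range(1,k):
            if s[i,4]>12:
                p=X[l==i]
                if abs(np.median(p[:,0]))<1 and np.median(p[:,2])>.03: print(n,nm,s[i],ce[i].round(1),np.median(p,0).round(4),rect(p))
    if n=="top":
        for nm,(u0,u1,v0,v1,a,b) in dict(cass=(395,424,180,225,.095,.125),used=(426,450,180,225,.095,.125),rack=(385,455,175,228,.004,.03),wheel=(285,330,160,205,.11,.13),knob=(285,330,155,205,.14,.17),endp=(225,262,170,230,.066,.09),press=(247,275,170,230,.066,.085),base=(222,335,155,230,.008,.02),gear=(280,335,155,220,.085,.1)).items():
            m=np.zeros_like(ok); m[v0:v1,u0:u1]=1; m&=ok&(Z>a)&(Z<b); p=X[m]
            if len(p)>3: print(nm,len(p),p.mean(0).round(4),rect(p))
    ims=[(385,455,165,235),(222,340,150,235)] if n=="top" else [(230,310,105,180),(275,405,185,300)]
    out=[cv2.resize(c["color"][b:d,a:e,::-1],(390,290),interpolation=cv2.INTER_CUBIC) for a,e,b,d in ims]
    cv2.imwrite(f"pics/crop_{n}.png",np.hstack(out))
a=cv2.imread("pics/crop_top.png");b=cv2.imread("pics/crop_scene.png");cv2.imwrite("pics/crops.png",np.vstack([a,b]))
E
```

```text
top blue [445 118  24   4  87] [456.6 119.5] [ 0.801  -0.3594  0.0995] [ 8.015e+02 -3.598e+02  6.700e+00  6.740e+01  1.000e-01]
top blue [367 125   9   9  65] [371.2 128.9] [ 0.7626 -0.0867  0.149 ] [761.5 -86.4  25.1  25.4   6. ]
top blue [125 156   9   9  52] [129.1 160.3] [0.7076 0.6849 0.0333] [710.4 689.2  29.8  19.1  56.7]
top blue [290 164  35  34 616] [307.1 181.1] [0.6115 0.1093 0.1195] [610.9 108.   97.9  96.8  41.3]
top blue [409 191   3  15  43] [410. 198.] [ 0.5543 -0.2007  0.1141] [ 554.9 -201.1    8.1   44.1   88.1]
top blue [ 471  224   43   29 1133] [492.  237.9] [ 0.4323 -0.4601  0.0541] [ 435.  -464.8   89.2  122.8    1.2]
top orange [302 142  16   8  36] [309.9 146.8] [0.7333 0.1015 0.0547] [737.3 100.6  16.9  49.1  13.8]
top orange [438 190   4  15  46] [439.8 196.9] [ 0.5563 -0.2915  0.1117] [ 555.9 -291.5    9.7   44.3   89.5]
cass 260 [ 0.5522 -0.1989  0.1115] [ 553.5 -199.7   90.8   26.3    1. ]
used 267 [ 0.5546 -0.2885  0.1116] [ 554.3 -289.9   90.1   25.8    1. ]
rack 1161 [ 0.5493 -0.2385  0.0103] [ 560.8 -249.7  225.8  171.4   88.2]
wheel 726 [0.6113 0.1
[... 564 characters left out ...]
 48.9   12.6    1.4]
scene blue [226 178  10  10  76] [230.6 182.7] [ 0.7666 -0.0826  0.1489] [ 739.5 -137.   149.2   25.9   63.5]
scene blue [295 195  37  32 558] [313.1 209.7] [0.6145 0.1129 0.1196] [617.2 114.9 100.8 106.5  70.2]
scene orange [   0    0  124   43 2364] [44.7 15. ] [ 0.9618 -1.148   0.1824] [  896.6 -1147.5   177.6   449.9    73.5]
scene orange [251 116  14   8  32] [257.6 119.7] [ 0.5557 -0.2906  0.1128] [ 5.549e+02 -2.907e+02  4.950e+01  1.530e+01  2.000e-01]
scene orange [246 118  25  13  48] [258.2 124.4] [ 0.5622 -0.277   0.1051] [ 558.9 -277.9   14.7   89.5   86.3]
scene orange [261 244  20  12  88] [271.1 251.5] [0.7717 0.1289 0.0527] [765.3 123.8  35.1  55.8  70.4]
```

View pics/crops.png

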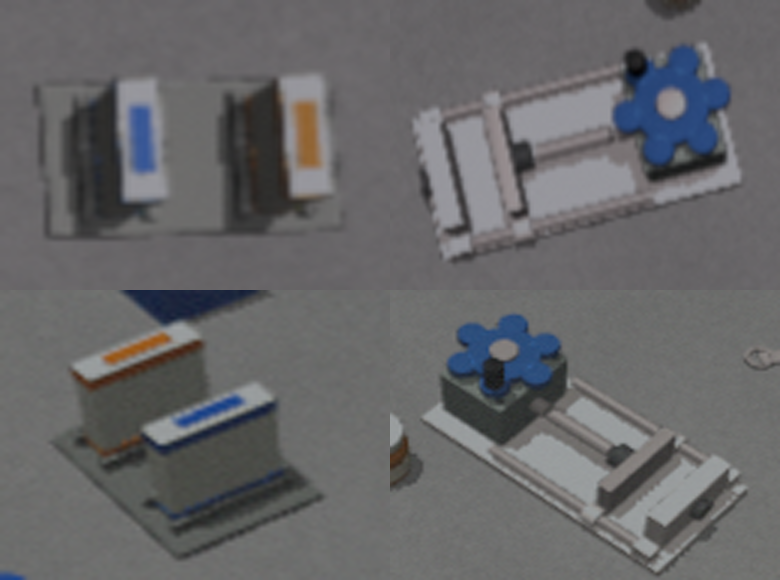

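Crops confirm the layout: in the top crop the blue label is on the left cassette, the end plate is at far left, the pressure plate is beside it, and the knob is up-left of the hub. I'll refine the holder frame once, then move.

Run:
```python
from h import *
c=dict(np.load("top0.npz")); X=cloud(c); Z=X[...,2]
m=np.zeros(Z.shape,bool); m[160:232,222:283]=1; m&=(Z>.066)&(Z<.085)
k,l,s,ce=cv2.connectedComponentsWithStats(m.astype(np.uint8),connectivity=4)
for i in range(1,k):
    if s[i,4]>20: print("plate",s[i],X[l==i].mean(0).round(4),rect(X[l==i]))
hub=X[177:186,302:313][X[177:186,302:313,2]>.122]; print("hub",len(hub),hub.mean(0).round(4))
for deg in (12.5,13.3,14):
    t=np.deg2rad(deg); e=np.array([-np.sin(t),np.cos(t)]); n=np.array([np.cos(t),np.sin(t)])
    p=X[m][:,:2]; q=p@e; print(deg,np.histogram(q,bins=np.arange(.1,.24,.004)+0.04)[0], np.c_[p@n][...,0].min().round(4),(p@n).max().round(4), "hub",(hub[:,:2].mean(0)@e).round(4),(hub[:,:2].mean(0)@n).round(4))
```

```text
plate [250 181  14  32 186] [0.5757 0.271  0.0726] [577.7 265.5  99.4  31.7  14.3]
plate [230 185  14  33 237] [0.5611 0.3307 0.0755] [561.5 332.1 101.4  25.4  13.1]
hub 68 [0.6044 0.1089 0.1703]
12.5 [41 39 17  0  0  0  0  0  0  0  0  0 21 40 42 45 40 42  7  0  0  0  0  0
  0  0  0  0  0  0  0  0  0  0] 0.5694 0.671 hub -0.0245 0.6136
13.3 [ 8  0  0  0  0  0  0  0  0  0 30 36 42 46 40 40  3  0  0  0  0  0  0  0
  0  0  0  0  0  0  0  0  0  0] 0.5721 0.6735 hub -0.0331 0.6132
14 [ 0  0  0  0  0  0  0  0 25 39 44 40 44 38  7  0  0  0  0  0  0  0  0  0
  0  0  0  0  0  0  0  0  0  0] 0.5744 0.6758 hub -0.0405 0.6128
```

Units first: shifts go in shares of 0.4 m and turns go in shares of pi rad. So -0.08 m / 0.4 = -0.2, 0.33 rad / 3.1416 = 0.105.

>>> move_arm(
  plan=[
    {"delta_pos": [0, 0, -0.2], "turn": [0, 0, 0], "fingers": 0},
    {"delta_pos": [0, 0, -0.2], "turn": [0, 0, 0.0477], "fingers": 0},
    {"delta_pos": [0, 0, -0.2], "turn": [0, 0, 0.105], "fingers": 0},
  ],
)

```text
clock: 0.48
position: [0.2126, -0.5883, 0.3241]
ee_rot: [1.0, 0.006, 0.001, 0.001]
ft_force: [0.1, -0.4, -0.9]
grip_width: 1.0
grasp_force: 0.0
```

Scaled: -0.384 m / 0.4 = -0.96, 0.05 m / 0.4 = 0.125, -0.005 rad / 3.1416 = -0.0016.

>>> move_arm(
  plan=[
    {"delta_pos": [0.125, -0.1375, 0], "turn": [0, 0, 0], "fingers": 0},
    {"delta_pos": [0.225, -0.25, 0], "turn": [0, 0, 0], "fingers": 0},
    {"delta_pos": [0.325, -0.36, 0], "turn": [0, 0, 0], "fingers": 0},
    {"delta_pos": [0.425, -0.47, 0], "turn": [0, 0, 0], "fingers": 0},
    {"delta_pos": [0.525, -0.5825, 0], "turn": [0, 0, 0], "fingers": 0},
    {"delta_pos": [0.625, -0.6925, 0], "turn": [0, 0, 0], "fingers": 0},
    {"delta_pos": [0.725, -0.8025, 0.075], "turn": [0, 0, 0], "fingers": 0},
    {"delta_pos": [0.8, -0.8875, 0.15], "turn": [0, 0, 0], "fingers": 0},
    {"delta_pos": [0.865, -0.96, 0.225], "turn": [0, 0, 0], "fingers": 0},
    {"delta_pos": [0.865, -0.96, 0.325], "turn": [0, 0, -0.0016], "fingers": 0},
    {"delta_pos": [0.865, -0.96, 0.325], "turn": [0, 0, -0.0016], "fingers": 0},
    {"delta_pos": [0.865, -0.96, 0.325], "turn": [0, 0, -0.0016], "fingers": 0},
  ],
)

```text
clock: 1.98
position: [0.5522, -0.1988, 0.1938]
ee_rot: [1.0, 0.01, 0.001, 0.0]
ft_force: [0.2, -0.8, -0.3]
grip_width: 1.001
grasp_force: 0.0
```

Run:
```python
from h import *
o=get_obs(); print(o["position"],o["ee_rot"],o["joint_pos"])
c=camera("scene"); cv2.imwrite("pics/s1.png",cv2.resize(c["color"][60:200,180:360,::-1],(720,560)))
```

```text
[ 0.55221178 -0.19882347  0.19380514] [9.99946510e-01 1.03205199e-02 5.99937333e-04 3.23633727e-04] [ 0.57372742  0.30360142 -0.36938288  1.61647648  0.11468773  1.24156962
 -1.36740415]
```

View pics/s1.png

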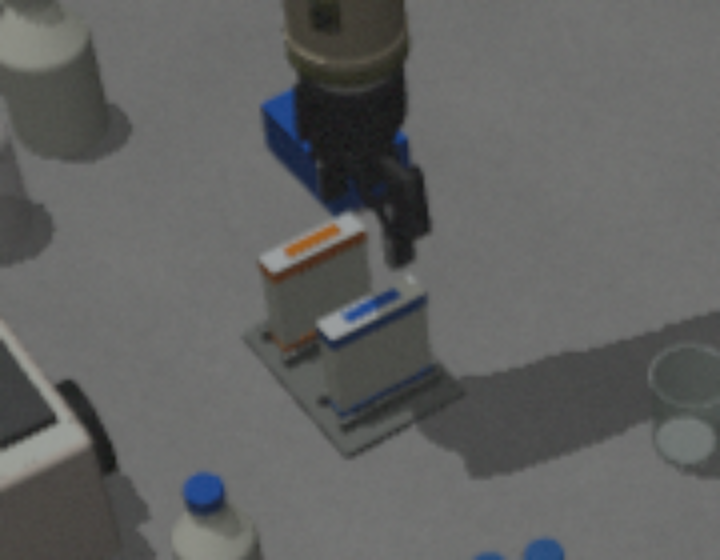

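The view shows the open jaws above the blue-banded cassette, whose label is at about (372,305) in the crop. The alignment agrees with the numbers, so I descend and grip.

Scaled: 0.102 m / 0.4 = 0.255, 0.002 m / 0.4 = 0.005.

>>> move_arm(
  plan=[
    {"delta_pos": [0.005, 0.0038, 0.125], "turn": [0, 0, 0], "fingers": 0},
    {"delta_pos": [0.005, 0.0038, 0.2125], "turn": [0, 0, 0], "fingers": 0},
    {"delta_pos": [0.005, 0.0038, 0.255], "turn": [0, 0, 0], "fingers": 0},
    {"delta_pos": [0.005, 0.0038, 0.255], "turn": [0, 0, 0], "fingers": 0},
    {"delta_pos": [0.005, 0.0038, 0.255], "turn": [0, 0, 0], "fingers": 0.5},
    {"delta_pos": [0.005, 0.0038, 0.255], "turn": [0, 0, 0], "fingers": 1},
    {"delta_pos": [0.005, 0.0038, 0.255], "turn": [0, 0, 0], "fingers": 1},
    {"delta_pos": [0.005, 0.0038, 0.255], "turn": [0, 0, 0], "fingers": 1},
    {"delta_pos": [0.005, 0.0038, 0.255], "turn": [0, 0, 0], "fingers": 1},
    {"delta_pos": [0.005, 0.0038, 0.255], "turn": [0, 0, 0], "fingers": 1},
  ],
  force=40,
)

```text
clock: 3.28
position: [0.5544, -0.1997, 0.091]
ee_rot: [1.0, 0.011, 0.001, 0.0]
ft_force: [-0.6, -1.0, 6.8]
grip_width: 0.278
grasp_force: 41.2
```

Scaled: -0.32 m / 0.4 = -0.8, -0.18 m / 0.4 = -0.45.

>>> move_arm(
  plan=[
    {"delta_pos": [0, 0, -0.1], "turn": [0, 0, 0], "fingers": 1},
    {"delta_pos": [0, 0, -0.225], "turn": [0, 0, 0], "fingers": 1},
    {"delta_pos": [0, 0, -0.35], "turn": [0, 0, 0], "fingers": 1},
    {"delta_pos": [0, 0, -0.4625], "turn": [0, 0, 0], "fingers": 1},
    {"delta_pos": [0.005, -0.075, -0.4625], "turn": [0, 0, 0], "fingers": 1},
    {"delta_pos": [0.0125, -0.2, -0.4625], "turn": [0, 0, 0], "fingers": 1},
    {"delta_pos": [0.0175, -0.325, -0.4625], "turn": [0, 0, 0], "fingers": 1},
    {"delta_pos": [0.025, -0.45, -0.4625], "turn": [0, 0, 0], "fingers": 1},
    {"delta_pos": [0.03, -0.575, -0.4625], "turn": [0, 0, 0], "fingers": 1},
    {"delta_pos": [0.035, -0.7, -0.4625], "turn": [0, 0, 0], "fingers": 1},
    {"delta_pos": [0.04, -0.775, -0.4625], "turn": [0, 0, 0], "fingers": 1},
    {"delta_pos": [0.04, -0.8, -0.4625], "turn": [0, 0, 0], "fingers": 1},
  ],
)

```text
clock: 4.78
position: [0.5622, 0.123, 0.2746]
ee_rot: [1.0, 0.013, -0.001, -0.0]
ft_force: [0.2, 0.5, -3.3]
grip_width: 0.272
grasp_force: 40.3
```

Scaled: -0.1785 m / 0.4 = -0.4463, -0.17 m / 0.4 = -0.425, -0.208 rad / 3.1416 = -0.0662.

>>> move_arm(
  plan=[
    {"delta_pos": [0.005, -0.1, 0], "turn": [0, 0, -0.0159], "fingers": 1},
    {"delta_pos": [0.0125, -0.225, 0], "turn": [0, 0, -0.0318], "fingers": 1},
    {"delta_pos": [0.02, -0.35, 0], "turn": [0, 0, -0.0509], "fingers": 1},
    {"delta_pos": [0.025, -0.425, 0], "turn": [0, 0, -0.0662], "fingers": 1},
    {"delta_pos": [0.025, -0.4463, 0], "turn": [0, 0, -0.0662], "fingers": 1},
    {"delta_pos": [0.025, -0.4463, 0], "turn": [0, 0, -0.0662], "fingers": 1},
    {"delta_pos": [0.025, -0.4463, 0], "turn": [0, 0, -0.0662], "fingers": 1},
    {"delta_pos": [0.025, -0.4463, 0.1], "turn": [0, 0, -0.0662], "fingers": 1},
    {"delta_pos": [0.025, -0.4463, 0.15], "turn": [0, 0, -0.0662], "fingers": 1},
    {"delta_pos": [0.025, -0.4463, 0.15], "turn": [0, 0, -0.0662], "fingers": 1},
  ],
)

```text
clock: 6.02
position: [0.5688, 0.298, 0.214]
ee_rot: [0.993, 0.114, -0.001, 0.001]
ft_force: [-1.1, -1.3, -2.5]
grip_width: 0.275
grasp_force: 40.3
```

Run:
```python
from h import *
o=get_obs(); print(o["position"],o["ee_rot"],2*np.arctan2(o["ee_rot"][1],o["ee_rot"][0]))
c=camera("scene"); a=cv2.resize(c["color"][160:310,270:430,::-1],(400,375))
d=camera("top"); b=cv2.resize(d["color"][140:240,215:325,::-1],(400,375)); cv2.imwrite("pics/s2.png",np.hstack([a,b]))
```

```text
[0.56882676 0.29804191 0.2139672 ] [ 9.93472757e-01  1.14060071e-01 -1.25651037e-03  7.75831192e-04] 0.22861793923267326
```

View pics/s2.png

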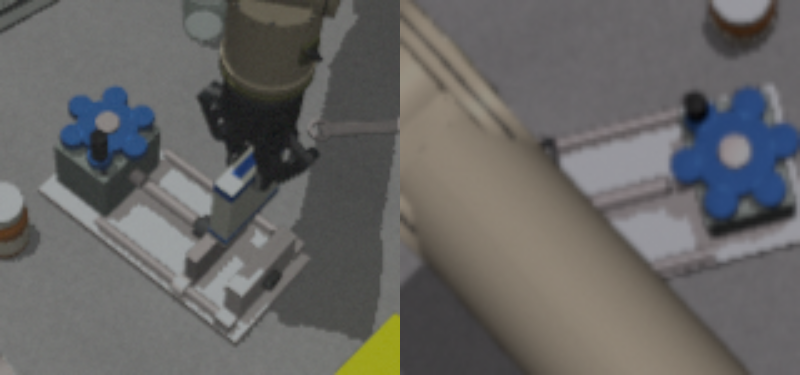

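The left crop shows the cassette held over the gap between the plates, at about (235,200). I'll cross-check the plates and the held cassette with the scene camera before lowering.

Run:
```python
from h import *
t=np.deg2rad(13.2); e=np.array([-np.sin(t),np.cos(t)]); n=np.array([np.cos(t),np.sin(t)])
for nm in("scene","top"):
    c=dict(np.load(nm+"0.npz")); X=cloud(c); Z=X[...,2]; q=X[...,:2]@e; w=X[...,:2]@n
    r=(abs(w-.62)<.045)
    for a,z0,z1 in(("end",.073,.081),("press",.070,.078)):
        m=r&(Z>z0)&(Z<z1)&((q>.165) if a=="end" else (q<.165)&(q>.1)); 
        print(nm,a,m.sum(),np.percentile(q[m],[2,10,50,90,98]).round(4))
        m=(abs(w-.62)<.07)&(Z>z0)&(Z<z1)&((q>.165)&(q<.23) if a=="end" else (q<.165)&(q>.1)); print("   w",np.percentile(w[m],[1,50,99]).round(4))
c=camera("scene"); X=cloud(c); hsv=cv2.cvtColor(c["color"],cv2.COLOR_RGB2HSV)
m=(hsv[...,0]>95)&(hsv[...,0]<130)&(hsv[...,1]>120)&(X[...,2]>.13)&(X[...,1]>.2)&(X[...,1]<.4)
p=X[m]; print(len(p),p.mean(0),rect(p)); o=get_obs()["position"]; print("tcp q,w",o[:2]@e,o[:2]@n)
m=(abs(X[...,:2]-o[:2]).max(-1)<.07)&(X[...,2]<.25)&(X[...,2]>.11)&(hsv[...,1]<60)&(hsv[...,2]>90); p=X[m]
print("slab q,w pct",np.percentile(p[:,:2]@e,[1,10,50,90,99]).round(4),np.percentile(p[:,:2]@n,[1,10,50,90,99]).round(4),p[:,2].min(),p[:,2].max())
```

```text
scene end 438 [0.1852 0.1892 0.3452 0.5108 0.5411]
   w [0.5775 0.6287 0.6757]
scene press 158 [0.1209 0.1274 0.1352 0.1414 0.1433]
   w [0.5782 0.627  0.6745]
top end 401 [0.1841 0.188  0.3626 0.5087 0.54  ]
   w [0.5732 0.6185 0.6704]
top press 106 [0.1158 0.1267 0.134  0.14   0.1414]
   w [0.5738 0.6208 0.6683]
44 [0.58783733 0.3054234  0.23839358] [591.4 308.9  50.3  19.7   9.3]
tcp q,w 0.16162175777726434 0.6230800529880327
slab q,w pct [0.1487 0.1513 0.1584 0.1718 0.1738] [0.614  0.6318 0.6566 0.6694 0.6711] 0.13587872577577986 0.24410679348106398
```

Scaled: 0.112 m / 0.4 = 0.28, -0.003 m / 0.4 = -0.0075.

>>> move_arm(
  plan=[
    {"delta_pos": [0, -0.0075, 0], "turn": [0, 0, 0], "fingers": 1},
    {"delta_pos": [0, -0.0075, 0.075], "turn": [0, 0, 0], "fingers": 1},
    {"delta_pos": [0, -0.0075, 0.15], "turn": [0, 0, 0], "fingers": 1},
    {"delta_pos": [0, -0.0075, 0.225], "turn": [0, 0, 0], "fingers": 1},
    {"delta_pos": [0, -0.0075, 0.2675], "turn": [0, 0, 0], "fingers": 1},
    {"delta_pos": [0, -0.0075, 0.28], "turn": [0, 0, 0], "fingers": 1},
    {"delta_pos": [0, -0.0075, 0.28], "turn": [0, 0, 0], "fingers": 1},
    {"delta_pos": [0, -0.0075, 0.28], "turn": [0, 0, 0], "fingers": 1},
  ],
)

```text
clock: 7.18
position: [0.569, 0.3028, 0.1046]
ee_rot: [0.993, 0.115, 0.001, -0.0]
ft_force: [-0.3, 0.3, -3.9]
grip_width: 0.276
grasp_force: 40.4
```

Scaled: 0.007 m / 0.4 = 0.0175, 0.006 m / 0.4 = 0.015.

>>> move_arm(
  plan=[
    {"delta_pos": [0, 0, 0.0075], "turn": [0, 0, 0], "fingers": 1},
    {"delta_pos": [0, 0, 0.015], "turn": [0, 0, 0], "fingers": 1},
    {"delta_pos": [0, 0, 0.0175], "turn": [0, 0, 0], "fingers": 1},
    {"delta_pos": [0, 0, 0.0175], "turn": [0, 0, 0], "fingers": 1},
    {"delta_pos": [0, 0, 0.0175], "turn": [0, 0, 0], "fingers": 1},
  ],
)

```text
clock: 7.8
position: [0.5688, 0.3027, 0.098]
ee_rot: [0.993, 0.115, 0.001, -0.0]
ft_force: [-4.8, -2.6, 10.8]
grip_width: 0.273
grasp_force: 42.4
```

Touched the bed (Fz is up by about 14 N). Release and rise.

Scaled: -0.13 m / 0.4 = -0.325, -0.08 m / 0.4 = -0.2.

>>> move_arm(
  plan=[
    {"delta_pos": [0, 0, 0.0125], "turn": [0, 0, 0], "fingers": 0.6},
    {"delta_pos": [0, 0, 0.0125], "turn": [0, 0, 0], "fingers": 0.4},
    {"delta_pos": [0, 0, 0.0125], "turn": [0, 0, 0], "fingers": 0.3},
    {"delta_pos": [0, 0, 0.0125], "turn": [0, 0, 0], "fingers": 0.3},
    {"delta_pos": [0, 0, 0], "turn": [0, 0, 0], "fingers": 0.3},
    {"delta_pos": [0, 0, -0.075], "turn": [0, 0, 0], "fingers": 0.3},
    {"delta_pos": [0, 0, -0.2], "turn": [0, 0, 0], "fingers": 0.3},
    {"delta_pos": [0, 0, -0.325], "turn": [0, 0, 0], "fingers": 0.3},
    {"delta_pos": [0, 0, -0.325], "turn": [0, 0, 0], "fingers": 0.3},
  ],
)

```text
clock: 8.93
position: [0.5699, 0.3038, 0.2314]
ee_rot: [0.993, 0.115, 0.004, -0.001]
ft_force: [0.9, 0.0, -0.6]
grip_width: 0.696
grasp_force: 0.0
```

Run:
```python
from h import *
o=get_obs(); print(o["position"],o["ee_rot"],o["grip_width"])
t=np.deg2rad(13.2); e=np.array([-np.sin(t),np.cos(t)]); n=np.array([np.cos(t),np.sin(t)])
c=camera("scene"); cv2.imwrite("pics/s3.png",cv2.resize(c["color"][160:310,270:430,::-1],(640,600)))
X=cloud(c); m=(abs(X[...,0]-.57)<.07)&(abs(X[...,1]-.3)<.05)&(X[...,2]>.116)&(X[...,2]<.127); p=X[m]
print(len(p),p.mean(0),rect(p),np.percentile(p[:,:2]@e,[2,98]),np.percentile(p[:,:2]@n,[2,98]))
hsv=cv2.cvtColor(c["color"],cv2.COLOR_RGB2HSV)
k=(X[...,2]>.135)&(X[...,2]<.17)&(np.hypot(X[...,0]-.613,X[...,1]-.111)<.07)&(hsv[...,2]<80); print("knob scene",k.sum(),X[k].mean(0),np.ptp(X[k],0))
w=(hsv[...,0]>95)&(hsv[...,0]<130)&(hsv[...,1]>120)&(abs(X[...,2]-.12)<.004)&(np.hypot(X[...,0]-.613,X[...,1]-.111)<.08)
print("wheel scene",w.sum(),cv2.minEnclosingCircle((X[w][:,:2]*1000).astype(np.float32)))
hb=(X[...,2]>.122)&(X[...,2]<.132)&(np.hypot(X[...,0]-.613,X[...,1]-.111)<.025); print("hub scene",hb.sum(),X[hb].mean(0))
c=dict(np.load("top0.npz")); X=cloud(c); hsv=cv2.cvtColor(c["color"],cv2.COLOR_RGB2HSV)
w=(hsv[...,0]>95)&(hsv[...,0]<130)&(hsv[...,1]>120)&(abs(X[...,2]-.12)<.004)&(np.hypot(X[...,0]-.613,X[...,1]-.111)<.08)
print("wheel top",w.sum(),cv2.minEnclosingCircle((X[w][:,:2]*1000).astype(np.float32)))
hb=(X[...,2]>.122)&(X[...,2]<.132)&(np.hypot(X[...,0]-.613,X[...,1]-.111)<.025); print("hub top",hb.sum(),X[hb].mean(0))
k=(X[...,2]>.135)&(X[...,2]<.17)&(np.hypot(X[...,0]-.613,X[...,1]-.111)<.07)&(hsv[...,2]<80); print("knob top",k.sum(),X[k].mean(0),np.ptp(X[k],0))
```

```text
[0.56985958 0.30380169 0.23144203] [ 0.99339482  0.11468074  0.00361764 -0.00140115] 0.6964717346650271
263 [0.57209469 0.3048852  0.12001192] [571.1 304.5  90.6  24.7  11.6] [0.15434757 0.17776684] [0.58207011 0.66898014]
knob scene 70 [0.65244786 0.14772647 0.15328189] [0.01861698 0.02064001 0.02984645]
wheel scene 490 ((617.6565551757812, 114.03975677490234), 55.574100494384766)
hub scene 88 [0.61538049 0.11261116 0.12521192]
wheel top 451 ((614.3143310546875, 109.85689544677734), 53.980987548828125)
hub top 91 [0.61276958 0.11254849 0.12530295]
knob top 43 [0.64476786 0.14148307 0.15558901] [0.01806063 0.01715816 0.0323147 ]
```

View pics/s3.png

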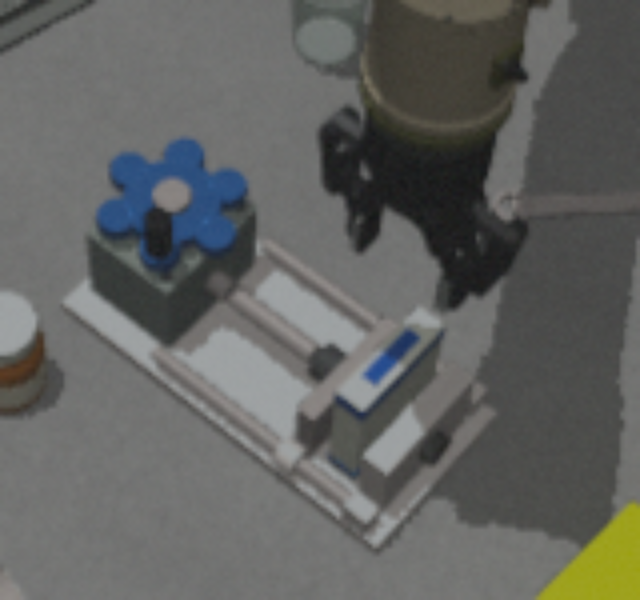

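The cassette stands upright between the plates at about (390,390) in the crop, with clearance on both sides and nothing touching it. Next, over to the crank knob at about (0.645, 0.142).

Scaled: 0.1745 m / 0.4 = 0.4363, 0.14 m / 0.4 = 0.35.

>>> move_arm(
  plan=[
    {"delta_pos": [0.025, 0.1, -0.025], "turn": [0, 0, 0], "fingers": 0.2},
    {"delta_pos": [0.05, 0.225, -0.025], "turn": [0, 0, 0], "fingers": 0.2},
    {"delta_pos": [0.075, 0.35, -0.025], "turn": [0, 0, 0], "fingers": 0.2},
    {"delta_pos": [0.0913, 0.4363, -0.025], "turn": [0, 0, 0], "fingers": 0.2},
    {"delta_pos": [0.0913, 0.4363, 0], "turn": [0, 0, 0], "fingers": 0.2},
    {"delta_pos": [0.0913, 0.4363, 0.05], "turn": [0, 0, 0], "fingers": 0.2},
    {"delta_pos": [0.0913, 0.4363, 0.05], "turn": [0, 0, 0], "fingers": 0.2},
    {"delta_pos": [0.0913, 0.4363, 0.05], "turn": [0, 0, 0], "fingers": 0.2},
  ],
)

```text
clock: 9.98
position: [0.6433, 0.1419, 0.2062]
ee_rot: [0.993, 0.115, -0.0, -0.0]
ft_force: [-0.8, 0.3, 0.3]
grip_width: 0.8
grasp_force: 0.0
```

Scaled: 0.067 m / 0.4 = 0.1675, 0.002 m / 0.4 = 0.005.

>>> move_arm(
  plan=[
    {"delta_pos": [0.005, 0, 0.075], "turn": [0, 0, 0], "fingers": 0.2},
    {"delta_pos": [0.005, 0, 0.1375], "turn": [0, 0, 0], "fingers": 0.2},
    {"delta_pos": [0.005, 0, 0.1675], "turn": [0, 0, 0], "fingers": 0.2},
    {"delta_pos": [0.005, 0, 0.1675], "turn": [0, 0, 0], "fingers": 0.2},
    {"delta_pos": [0.005, 0, 0.1675], "turn": [0, 0, 0], "fingers": 0.5},
    {"delta_pos": [0.005, 0, 0.1675], "turn": [0, 0, 0], "fingers": 0.8},
    {"delta_pos": [0.005, 0, 0.1675], "turn": [0, 0, 0], "fingers": 1},
    {"delta_pos": [0.005, 0, 0.1675], "turn": [0, 0, 0], "fingers": 1},
    {"delta_pos": [0.005, 0, 0.1675], "turn": [0, 0, 0], "fingers": 1},
    {"delta_pos": [0.005, 0, 0.1675], "turn": [0, 0, 0], "fingers": 1},
  ],
  force=40,
)

```text
clock: 11.22
position: [0.6461, 0.1418, 0.1403]
ee_rot: [0.993, 0.115, 0.001, -0.0]
ft_force: [-0.5, 0.8, 6.5]
grip_width: 0.225
grasp_force: 39.3
```

```bash
cat > w.py <<'E'
import sys; from h import *
H=np.array([.6127,.1112]); R=.045
def state():
    o=get_obs(); p=np.array(o["position"]); f=np.array(o["ft_force"]); d=p[:2]-H; a=np.arctan2(d[1],d[0]); r=d/np.hypot(*d); tg=np.array([r[1],-r[0]])
    print("t",round(o["clock"],2),"ang",a.round(4),"r",np.hypot(*d).round(4),"z",p[2].round(4),"Ftan(resist)",-(f[:2]@tg).round(2),"Frad",(f[:2]@r).round(2),"Fz",f[2].round(1))
    return o,a
o,a=state()
q=o["ee_rot"]; th=2*np.arctan2(q[1],q[0]); T=np.array([[np.cos(th),np.sin(th)],[np.sin(th),-np.cos(th)]])
if len(sys.argv)>1:
    a0=float(sys.argv[1]); 
    for s in map(float,sys.argv[2].split(",")):
        print(s,(T@(R*np.array([np.cos(a0-s)-np.cos(a0),np.sin(a0-s)-np.sin(a0)]))*1000).round(1))
E
python3 w.py 0.745 0.05,0.15,0.25,0.35,0.45,0.55,0.65,0.75,0.85,0.95,1.05,1.1
```

```text
t 11.22 ang 0.7418 r 0.0453 z 0.1403 Ftan(resist) 0.95 Frad 0.15 Fz 6.5
0.05 [1.1 2. ]
0.15 [2.9 6.1]
0.25 [ 4.3 10.4]
0.35 [ 5.2 14.8]
0.45 [ 5.7 19.2]
0.55 [ 5.8 23.7]
0.65 [ 5.4 28.2]
0.75 [ 4.6 32.6]
0.85 [ 3.3 37. ]
0.95 [ 1.6 41.1]
1.05 [-0.5 45.1]
1.1 [-1.6 47. ]
```

Scaled: 0.0411 m / 0.4 = 0.1028, 0.037 m / 0.4 = 0.0925.

>>> move_arm(
  plan=[
    {"delta_pos": [0.0028, 0.005, 0], "turn": [0, 0, 0], "fingers": 1},
    {"delta_pos": [0.0073, 0.0153, 0], "turn": [0, 0, 0], "fingers": 1},
    {"delta_pos": [0.0108, 0.026, 0], "turn": [0, 0, 0], "fingers": 1},
    {"delta_pos": [0.013, 0.037, 0], "turn": [0, 0, 0], "fingers": 1},
    {"delta_pos": [0.0143, 0.048, 0], "turn": [0, 0, 0], "fingers": 1},
    {"delta_pos": [0.0145, 0.0593, 0], "turn": [0, 0, 0], "fingers": 1},
    {"delta_pos": [0.0135, 0.0705, 0], "turn": [0, 0, 0], "fingers": 1},
    {"delta_pos": [0.0115, 0.0815, 0], "turn": [0, 0, 0], "fingers": 1},
    {"delta_pos": [0.0083, 0.0925, 0], "turn": [0, 0, 0], "fingers": 1},
    {"delta_pos": [0.004, 0.1028, 0], "turn": [0, 0, 0], "fingers": 1},
  ],
)

```text
clock: 12.48
position: [0.6573, 0.105, 0.1403]
ee_rot: [0.993, 0.116, 0.002, -0.002]
ft_force: [4.0, 9.2, 1.1]
grip_width: 0.218
grasp_force: 39.4
```

```bash
python3 w.py -0.205 0.1,0.2,0.3,0.4,0.5,0.6,0.7,0.8,0.9,1.0
```

```text
t 12.47 ang -0.1381 r 0.045 z 0.1403 Ftan(resist) 9.64 Frad 2.68 Fz 1.1
0.1 [-2.1  4. ]
0.2 [-4.6  7.7]
0.3 [-7.5 11.2]
0.4 [-10.6  14.4]
0.5 [-14.1  17.2]
0.6 [-17.9  19.7]
0.7 [-21.9  21.8]
0.8 [-26.   23.5]
0.9 [-30.4  24.7]
1.0 [-34.8  25.5]
```

Scaled: -0.0348 m / 0.4 = -0.087, -0.0304 m / 0.4 = -0.076.

>>> move_arm(
  plan=[
    {"delta_pos": [-0.0053, 0.01, 0], "turn": [0, 0, 0], "fingers": 1},
    {"delta_pos": [-0.0115, 0.0193, 0], "turn": [0, 0, 0], "fingers": 1},
    {"delta_pos": [-0.0188, 0.028, 0], "turn": [0, 0, 0], "fingers": 1},
    {"delta_pos": [-0.0265, 0.036, 0], "turn": [0, 0, 0], "fingers": 1},
    {"delta_pos": [-0.0353, 0.043, 0], "turn": [0, 0, 0], "fingers": 1},
    {"delta_pos": [-0.0448, 0.0493, 0], "turn": [0, 0, 0], "fingers": 1},
    {"delta_pos": [-0.0548, 0.0545, 0], "turn": [0, 0, 0], "fingers": 1},
    {"delta_pos": [-0.065, 0.0588, 0], "turn": [0, 0, 0], "fingers": 1},
    {"delta_pos": [-0.076, 0.0618, 0], "turn": [0, 0, 0], "fingers": 1},
    {"delta_pos": [-0.087, 0.0638, 0], "turn": [0, 0, 0], "fingers": 1},
  ],
)

```text
clock: 13.72
position: [0.6304, 0.0701, 0.1403]
ee_rot: [0.993, 0.115, 0.003, -0.001]
ft_force: [9.6, 4.5, 0.2]
grip_width: 0.218
grasp_force: 39.0
```

```bash
python3 w.py -1.205 0.06,0.12,0.18,0.24,0.3,0.36,0.42,0.48,0.54,0.6
```

```text
t 13.72 ang -1.1653 r 0.0447 z 0.1403 Ftan(resist) 10.58 Frad -0.35 Fz 0.2
0.06 [-2.7  0.3]
0.12 [-5.4  0.4]
0.18 [-8.1  0.4]
0.24 [-10.8   0.2]
0.3 [-13.4  -0.2]
0.36 [-16.1  -0.7]
0.42 [-18.7  -1.4]
0.48 [-21.3  -2.2]
0.54 [-23.8  -3.2]
0.6 [-26.2  -4.4]
```

>>> move_arm(
  plan=[
    {"delta_pos": [-0.0068, 0.0008, 0], "turn": [0, 0, 0], "fingers": 1},
    {"delta_pos": [-0.0135, 0.001, 0], "turn": [0, 0, 0], "fingers": 1},
    {"delta_pos": [-0.0203, 0.001, 0], "turn": [0, 0, 0], "fingers": 1},
    {"delta_pos": [-0.027, 0.0005, 0], "turn": [0, 0, 0], "fingers": 1},
    {"delta_pos": [-0.0335, -0.0005, 0], "turn": [0, 0, 0], "fingers": 1},
    {"delta_pos": [-0.0403, -0.0018, 0], "turn": [0, 0, 0], "fingers": 1},
    {"delta_pos": [-0.0468, -0.0035, 0], "turn": [0, 0, 0], "fingers": 1},
  ],
)

```text
clock: 14.6
position: [0.6121, 0.0665, 0.1403]
ee_rot: [0.993, 0.115, 0.003, -0.0]
ft_force: [10.5, 2.9, -1.1]
grip_width: 0.22
grasp_force: 39.0
```

```bash
python3 w.py -1.625 0.06,0.12,0.18,0.24,0.3,0.36,0.42
```

```text
t 14.6 ang -1.584 r 0.0447 z 0.1403 Ftan(resist) 10.48 Frad -3.01 Fz -1.1
0.06 [-2.6 -0.8]
0.12 [-5.1 -1.8]
0.18 [-7.5 -3. ]
0.24 [-9.9 -4.2]
0.3 [-12.2  -5.7]
0.36 [-14.4  -7.2]
0.42 [-16.5  -8.9]
```

Scaled: -0.0165 m / 0.4 = -0.0413, -0.003 m / 0.4 = -0.0075.

>>> move_arm(
  plan=[
    {"delta_pos": [-0.0065, -0.002, 0], "turn": [0, 0, 0], "fingers": 1},
    {"delta_pos": [-0.0128, -0.0045, 0], "turn": [0, 0, 0], "fingers": 1},
    {"delta_pos": [-0.0188, -0.0075, 0], "turn": [0, 0, 0], "fingers": 1},
    {"delta_pos": [-0.0248, -0.0105, 0], "turn": [0, 0, 0], "fingers": 1},
    {"delta_pos": [-0.0305, -0.0143, 0], "turn": [0, 0, 0], "fingers": 1},
    {"delta_pos": [-0.036, -0.018, 0], "turn": [0, 0, 0], "fingers": 1},
    {"delta_pos": [-0.0413, -0.0223, 0], "turn": [0, 0, 0], "fingers": 1},
  ],
)

```text
clock: 15.48
position: [0.5943, 0.0704, 0.1403]
ee_rot: [0.993, 0.114, 0.003, 0.0]
ft_force: [11.1, 0.7, -0.7]
grip_width: 0.22
grasp_force: 39.1
```

```bash
python3 w.py -2.045 0.06,0.12,0.18,0.24,0.3,0.36,0.42
```

```text
t 15.47 ang -1.995 r 0.0447 z 0.1403 Ftan(resist) 9.86 Frad -5.2 Fz -0.7
0.06 [-2.  -1.8]
0.12 [-3.9 -3.7]
0.18 [-5.7 -5.8]
0.24 [-7.3 -7.9]
0.3 [ -8.8 -10.1]
0.36 [-10.2 -12.5]
0.42 [-11.5 -14.8]
```

Scaled: -0.0152 m / 0.4 = -0.038, -0.0129 m / 0.4 = -0.0323.

>>> move_arm(
  plan=[
    {"delta_pos": [-0.0043, -0.005, 0], "turn": [0, 0, 0], "fingers": 1},
    {"delta_pos": [-0.0085, -0.01, 0], "turn": [0, 0, 0], "fingers": 1},
    {"delta_pos": [-0.0125, -0.0153, 0], "turn": [0, 0, 0], "fingers": 1},
    {"delta_pos": [-0.0163, -0.0205, 0], "turn": [0, 0, 0], "fingers": 1},
    {"delta_pos": [-0.0198, -0.0263, 0], "turn": [0, 0, 0], "fingers": 1},
    {"delta_pos": [-0.0233, -0.0323, 0], "turn": [0, 0, 0], "fingers": 1},
    {"delta_pos": [-0.0265, -0.038, 0], "turn": [0, 0, 0], "fingers": 1},
  ],
)

```text
clock: 16.35
position: [0.5808, 0.0799, 0.1403]
ee_rot: [0.994, 0.113, 0.003, 0.002]
ft_force: [9.7, -8.3, 0.1]
grip_width: 0.223
grasp_force: 39.4
```

```bash
python3 w.py -2.465 0.06,0.12,0.18,0.24,0.3,0.36,0.42
```

```text
t 16.35 ang -2.3654 r 0.0447 z 0.1403 Ftan(resist) 12.67 Frad -1.12 Fz 0.1
0.06 [-1.1 -2.5]
0.12 [-2.1 -5. ]
0.18 [-2.9 -7.6]
0.24 [ -3.5 -10.2]
0.3 [ -4.  -12.8]
0.36 [ -4.3 -15.5]
0.42 [ -4.5 -18.2]
```

Resistance is rising (12.7 N), so small steps from here.

Scaled: -0.0037 m / 0.4 = -0.0093, -0.0025 m / 0.4 = -0.0063.

>>> move_arm(
  plan=[
    {"delta_pos": [-0.0015, -0.003, 0], "turn": [0, 0, 0], "fingers": 1},
    {"delta_pos": [-0.0028, -0.0063, 0], "turn": [0, 0, 0], "fingers": 1},
    {"delta_pos": [-0.004, -0.0093, 0], "turn": [0, 0, 0], "fingers": 1},
  ],
)

```text
clock: 16.73
position: [0.5785, 0.0824, 0.1403]
ee_rot: [0.994, 0.113, 0.002, 0.002]
ft_force: [10.8, -10.1, 1.4]
grip_width: 0.22
grasp_force: 39.6
```

```bash
python3 w.py -2.555 0.03,0.06,0.09,0.12,0.15,0.18
```

```text
t 16.73 ang -2.4421 r 0.0447 z 0.1403 Ftan(resist) 14.73 Frad -1.76 Fz 1.4
0.03 [-0.5 -1.3]
0.06 [-0.9 -2.6]
0.09 [-1.3 -3.8]
0.12 [-1.6 -5.2]
0.15 [-1.9 -6.5]
0.18 [-2.2 -7.8]
```

Scaled: -0.0026 m / 0.4 = -0.0065, -0.0013 m / 0.4 = -0.0033.

>>> move_arm(
  plan=[
    {"delta_pos": [-0.0013, -0.0033, 0], "turn": [0, 0, 0], "fingers": 1},
    {"delta_pos": [-0.0023, -0.0065, 0], "turn": [0, 0, 0], "fingers": 1},
  ],
)

```text
clock: 16.98
position: [0.577, 0.0842, 0.1403]
ee_rot: [0.994, 0.112, 0.002, 0.003]
ft_force: [9.4, -11.9, 2.5]
grip_width: 0.22
grasp_force: 39.7
```

```bash
python3 w.py -2.615 0.03,0.06
```

```text
t 16.98 ang -2.4941 r 0.0447 z 0.1403 Ftan(resist) 15.18 Frad -0.36 Fz 2.5
0.03 [-0.4 -1.3]
0.06 [-0.7 -2.6]
```

Scaled: -0.0013 m / 0.4 = -0.0033, -0.0004 m / 0.4 = -0.001.

>>> move_arm(
  plan=[
    {"delta_pos": [-0.001, -0.0033, 0], "turn": [0, 0, 0], "fingers": 1},
  ],
)

```text
clock: 17.1
position: [0.5763, 0.0852, 0.1403]
ee_rot: [0.994, 0.112, 0.002, 0.003]
ft_force: [9.1, -12.6, 1.9]
grip_width: 0.219
grasp_force: 39.7
```

```bash
python3 w.py -2.645 0.03,0.06
```

```text
t 17.1 ang -2.5207 r 0.0447 z 0.1403 Ftan(resist) 15.54 Frad -0.12 Fz 1.9
0.03 [-0.3 -1.3]
0.06 [-0.6 -2.6]
```

>>> move_arm(
  plan=[
    {"delta_pos": [-0.0008, -0.0033, 0], "turn": [0, 0, 0], "fingers": 1},
    {"delta_pos": [-0.0015, -0.0065, 0], "turn": [0, 0, 0], "fingers": 1},
  ],
)

```text
clock: 17.35
position: [0.575, 0.0871, 0.1402]
ee_rot: [0.994, 0.112, 0.002, 0.003]
ft_force: [7.4, -13.5, 2.8]
grip_width: 0.219
grasp_force: 39.9
```

```bash
python3 w.py
```

```text
t 17.35 ang -2.5713 r 0.0447 z 0.1402 Ftan(resist) 15.4 Frad 1.06 Fz 2.8
```

Scaled: -0.0013 m / 0.4 = -0.0033, -0.0002 m / 0.4 = -0.0005.

>>> move_arm(
  plan=[
    {"delta_pos": [-0.0005, -0.0033, 0], "turn": [0, 0, 0], "fingers": 1},
  ],
)

```text
clock: 17.48
position: [0.5745, 0.088, 0.1402]
ee_rot: [0.994, 0.112, 0.002, 0.003]
ft_force: [6.9, -14.9, 4.3]
grip_width: 0.218
grasp_force: 40.0
```

```bash
python3 w.py
```

```text
t 17.48 ang -2.5966 r 0.0447 z 0.1402 Ftan(resist) 16.29 Frad 1.83 Fz 4.3
```

16.3 N, inside the set feel. I'll take the load off the arm, hold, then check.

Scaled: 0.005 m / 0.4 = 0.0125, 0.003 m / 0.4 = 0.0075.

>>> move_arm(
  plan=[
    {"delta_pos": [0, 0.0075, 0], "turn": [0, 0, 0], "fingers": 1},
    {"delta_pos": [0.0005, 0.0125, 0], "turn": [0, 0, 0], "fingers": 1},
    {"delta_pos": [0.0005, 0.0125, 0], "turn": [0, 0, 0], "fingers": 1},
  ],
)

```text
clock: 17.85
position: [0.5745, 0.0877, 0.1402]
ee_rot: [0.993, 0.114, 0.001, 0.001]
ft_force: [4.2, -3.4, 6.0]
grip_width: 0.225
grasp_force: 40.0
```

```bash
python3 w.py
```

```text
t 17.85 ang -2.5908 r 0.0448 z 0.1402 Ftan(resist) 5.11 Frad -1.83 Fz 6.0
```

Smoothed over the last readings, the force is about 16.1 N, near the low edge. One more small advance will centre it and confirm.

>>> move_arm(
  plan=[
    {"delta_pos": [0, -0.0075, 0], "turn": [0, 0, 0], "fingers": 1},
    {"delta_pos": [-0.0005, -0.0125, 0], "turn": [0, 0, 0], "fingers": 1},
    {"delta_pos": [-0.0008, -0.0155, 0], "turn": [0, 0, 0], "fingers": 1},
  ],
)

```text
clock: 18.23
position: [0.5736, 0.0895, 0.1402]
ee_rot: [0.994, 0.112, 0.001, 0.003]
ft_force: [5.2, -16.2, 7.4]
grip_width: 0.223
grasp_force: 40.3
```

```bash
python3 w.py
```

```text
t 18.23 ang -2.634 r 0.0447 z 0.1402 Ftan(resist) 16.72 Frad 3.33 Fz 7.4
```

16.7 N. Unload, open and retreat straight up.

Scaled: -0.13 m / 0.4 = -0.325, 0.003 m / 0.4 = 0.0075.

>>> move_arm(
  plan=[
    {"delta_pos": [0, 0.0075, 0], "turn": [0, 0, 0], "fingers": 1},
    {"delta_pos": [0.0008, 0.015, 0], "turn": [0, 0, 0], "fingers": 1},
    {"delta_pos": [0.0008, 0.0163, 0], "turn": [0, 0, 0], "fingers": 0.7},
    {"delta_pos": [0.0008, 0.0163, 0], "turn": [0, 0, 0], "fingers": 0.45},
    {"delta_pos": [0.0008, 0.0163, 0], "turn": [0, 0, 0], "fingers": 0.4},
    {"delta_pos": [0.0008, 0.0163, 0], "turn": [0, 0, 0], "fingers": 0.4},
    {"delta_pos": [0.0008, 0.0163, -0.075], "turn": [0, 0, 0], "fingers": 0.4},
    {"delta_pos": [0.0008, 0.0163, -0.2], "turn": [0, 0, 0], "fingers": 0.4},
    {"delta_pos": [0.0008, 0.0163, -0.325], "turn": [0, 0, 0], "fingers": 0.4},
    {"delta_pos": [0.0008, 0.0163, -0.325], "turn": [0, 0, 0], "fingers": 0.4},
    {"delta_pos": [0.0008, 0.0163, -0.325], "turn": [0, 0, 0], "fingers": 0.4},
  ],
)

```text
clock: 19.6
position: [0.5731, 0.0884, 0.2687]
ee_rot: [0.993, 0.115, -0.0, 0.0]
ft_force: [-0.2, -0.7, -1.2]
grip_width: 0.6
grasp_force: 0.0
```

Run:
```python
from h import *
t=np.deg2rad(13.2); e=np.array([-np.sin(t),np.cos(t)]); n=np.array([np.cos(t),np.sin(t)])
c=camera("scene"); cv2.imwrite("pics/s4.png",cv2.resize(c["color"][130:310,230:430,::-1],(640,576)))
X=cloud(c); m=(abs(X[...,0]-.57)<.07)&(abs(X[...,1]-.31)<.05)&(X[...,2]>.116)&(X[...,2]<.127); p=X[m]
print(len(p),p.mean(0),rect(p),np.percentile(p[:,:2]@e,[2,98]),np.percentile(p[:,:2]@n,[2,98]))
o=get_obs(); print(o["position"],o["ft_force"])
```

```text
255 [0.57058346 0.311601   0.12019255] [569.4 310.7  91.9  25.2  13.2] [0.16072702 0.18402147] [0.58197516 0.67031016]
[0.57279657 0.08828616 0.26811612] [0.26098145 0.46745583 0.08569824]
```

View pics/s4.png

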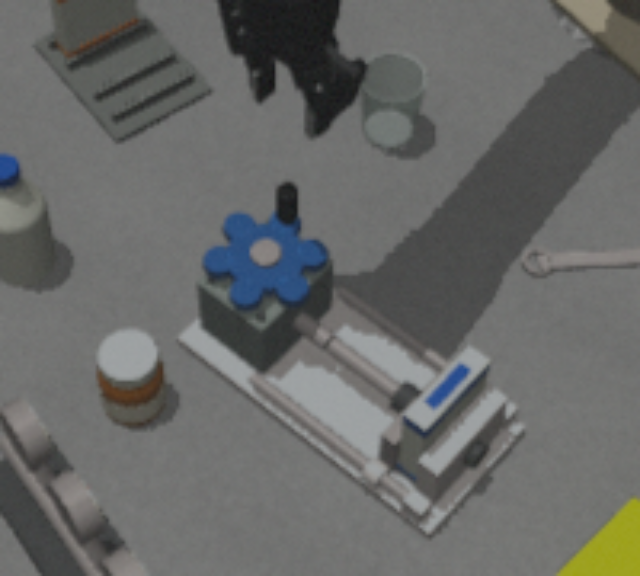

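The cassette at about (445,400) is upright, square (13.2°) and clamped against the end plate. The knob at (287,203) is released and the gripper is clear, so I hand in.

```bash
python3 -c "from workcell import *; print(hand_in())"
```

```text
the job is handed in; nothing more can be done
None
```

The blue-banded cassette is standing upright on the bed, clamped against the end plate. The last knob reading while turning was 16.7 N. The gripper has let go and is clear, and I handed the job in at about 20 s; no verdict came back.

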